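# Fit the die to the clay extruder and bolt it in

### The arm

A 6-joint arm with a two-finger parallel gripper is mounted at the origin on the work surface. World frame = base frame: x ahead of the robot, y to its left, z up, the work surface at z = 0. Lengths are in mm, angles in rad, forces in N, time in s.
With the tool pointing down it reaches from about 400 to 925 mm from the base axis. Payload 3.4 kg.
Tool frame: the origin (TCP) lies on the mounting face of the last link; the fingertips stand 173 mm ahead of it and the grasp point (between the pads) lies 155 mm ahead of it (env.tcp_to_grasp is the distance from the TCP to the grasp point, in mm); z points along the fingers, y is the line along which they close (so a half turn about z gives the same grasp; the last joint's range is limited). The gripper opens to 85 mm and grips with 20 to 120 N. Pads are 22 mm wide; open, the fingers measure 114 mm over their backs; the gripper's body (76 mm by 85 mm) begins 54 mm behind the grasp point. The pads swing forward as they close: fully open they stand 13 mm farther back than shut.
Start: joints at [1.062, 0.307, 1.506, -0, 1.328, -0.073], TCP at [242.23, 521.495, 404.705] pointing down, gripper open.
Joint ranges: [-3.12, 3.12], [-1.05, 2.28], [0.14, 2.33], [-1.42, 4.57], [0.1, 2.73], [-2.68, 2.68]. Speed limits (rad/s): [2.57, 2.57, 3.14, 3.14, 3.14, 3.14].

### API

Orientations are given as a unit quaternion [w, x, y, z].
In Python, from bench import env gives the robot as it stands.
- The arm moves only by the tool send_rows, never from a script. Its argument "rows" is a list of rows, each a list of 3 entries, a list of its own where there are three numbers: the opening in per cent of the stroke, from 0 (shut) to 100 (fully open), then the shift along the tool's x, y, z scaled (see below), then the turn, a rotation vector about the tool's x, y, z scaled (see below). A call has exactly 5 rows; each row shifts and turns the commanded pose from where the row before left it, along the tool's axes as they then stand; what a row does not reach is not made up. The controller multiplies each number of a shift by 20 mm and each number of a turn by pi/2 rad. A row lasts 1/10 s, in which the tool goes at most 50 mm and 8.59 degrees, less where a joint would pass 70% of its speed; a pose out of reach is approached as far as the arm can. A call with a number of a shift or a turn outside -1 to 1 is refused whole. A call with a gripper value outside its range is refused whole. The fingers move at their own pace and stop on an object; the grip force is fixed at half the most. Time passes only in rows, so rows that do not move let the fingers close, or fill a call up. It gives the time, the measured TCP pose, the force, the opening and the grip force at its end, in the units of the state.
- env.state(): the state, without advancing time (a new reading comes with each control period).
- env.camera(name): name is "scene" or "side" or "wrist"; returns a dict with "color" (384x512x3 uint8, red, green, blue), "z_map" (384x512 float32, mm along the optical axis (not along the pixel's ray), 0 where there is no reading), "fovy" (degrees; the focal length in pixels is half the picture's height over the tangent of half this angle, whatever the lens; pixels are square), "cx", "cy" (the principal point, pixels), "rvec" (rotation vector, rad) and "tvec" (3), from world to camera coordinates, as OpenCV has them. Camera axes: x right, y down, z forward; pixel columns grow to the right and rows downward; lengths in mm; the calibration is good to about 2 mm. A picture is of the moment at which its call begins.
- env.job_done(): hands the job in; it is judged then, once.
The state is a dict: "time_s": time; "q": joint angles; "qvel": joint speeds; "joint_efforts": joint torques, N m; "tcp_pos": TCP position; "tcp_rot": TCP orientation; "wrist_force": force on the tool from outside, world axes, zero at the start; "moment": the same for the moment, N m; "width": finger opening in mm; "grasp_force": force on a finger pad.
Only numpy, scipy, OpenCV 4.12 (cv2) and the standard library are available. Lean on these libraries where they do the work, as an engineer would, in place of code of your own. Each camera call takes 0.05 s, during which the arm holds its last target. There are 200 camera calls.

### The job

Fit the blue die to the clay extruder: take it out of the rack, tip its foot into the slot at the mouth with the die leaning out, then straighten it upright onto the register pin, flat against the mouth. Then lock it in: pull up the index plunger, slide the bolt fully across the die, and release the plunger so that its pin drops home into the far hole. Leave the other dies and everything else on the table where they are.

Things in the scene. Friction and masses are not known exactly. Their poses are not given: they have to be found in the camera images.
- extruder: Fixed green and steel bench clay extruder. Own x points from its mouth back along the barrel, z up; origin on the table below the front face of the upright mouth flange (plane x = 0; 110 mm wide, top at z = 134 mm). Barrel 64 mm in diameter behind it, axis at z = 90. Run-out board in front of it (x = -215 to -50, 100 mm wide, top 62). Bolt rail, slide and plunger on its -y side, out to y = -190.
- seat (a point): Centre of the die slot's floor, 5 mm in front of the flange face, 40 mm above the table; axes as the extruder's. The die's origin is within 2 mm of it when home. The slot is 65 mm wide (y) and 10.5 mm from flange to lip at the floor. Side cheeks (26 mm deep, flared tops to 42 mm above the floor) guide the foot. An upright die stands there by itself.
- lip (a point): Middle of the top inner edge of the slot's front lip. The lip's inner face starts at the floor 10.5 mm in front of the flange and slopes 25 degrees forward (away from the flange) up to this point, 20 mm in front of the flange and 60 mm above the table; it is 6 mm thick. A die put in leaning 25 degrees forward and let go settles on it at about 34 degrees and stays.
- register (a point): Tip of the brass register pin, 8 mm in diameter, that sticks 6 mm out of the flange face 82 mm above the slot's floor. It must enter the register hole of the die, so a die cannot be dropped straight down: it goes in foot first, leaning at least 5 degrees forward, and is then straightened over the pin.
- staple (a point): Middle of the top front edge of the bolt's left staple. Two steel staples stand on the flange at extruder y = -44 to -34 and +34 to +44 mm, z = 109 to 135 mm, reaching 26 mm forward of its face: no room for fingers at the sides of an upright die, whose top 36 mm stand clear above the flange, free in front and behind.
- die_blue: The blue die: flat aluminium plate 60 mm wide (own y), 130 mm tall (own z), 8 mm thick (own x), about 0.15 kg, both faces alike; on its middle line a 34 mm square opening 50 mm and a 14 mm square register hole 82 mm above the foot. Origin at the centre of its foot. Starts upright in one of the rack's grooves, 16 mm free to its neighbours: there, take it by its 8 mm wide sides from above.
- rack: Fixed wooden die rack, 110 mm (own x) by 84 mm (own y), 40 mm high; four grooves across it, 10 mm wide, 25 mm deep, floors 15 mm above the table, at own x = -36, -12, +12, +36 mm. Origin under its centre.
- die_red: Another die of the same size, red, in the rack; leave it. Origin at the centre of its foot.
- die_gold: Another die of the same size, gold, in the rack; leave it. Origin at the centre of its foot.
- die_grey: Another die of the same size, grey, in the rack; leave it. Origin at the centre of its foot.
- bolt (a joint): Position of the die bolt along the extruder's +y, m. 0: parked clear of the die (start, pin in its hole). 0.080: fully across, above the far hole; end stop 0.081. Its flat tongue (12 mm high, at z = 116 to 128 mm) passes 1.5 to 4 mm in front of an upright die. Friction about 1.5 N; with the pin down in a hole it cannot move. Hole play 1 mm each way.
- plunger (a joint): Lift of the sprung index plunger on the bolt's slide, m. 0: pin fully down in a hole; the pin clears the rail above 0.008; top stop 0.014. Spring 5 N at 0 rising to 10 N at the top; let go, it snaps down over a hole, else rests on the rail at 0.008.
- knob (a point): Top centre of the plunger's round black knob (red band), 26 mm in diameter and tall, axis vertical, pulled straight up; rides on the slide; 178 mm above the table with the pin down. Under it 2 mm of air, a collar 20 mm wide and 12 mm high, then the slide (40 by 38 mm, top at 138 mm). At bolt = 0 it is at extruder x = -3, y = -145 mm.
- bowl: Upturned terracotta bowl, 200 mm wide, 75 mm high, on the carving board on the right; a bystander. Origin at its underside.
- pinch_pot: Small terracotta pot, 72 mm wide, 55 mm high; a bystander. Origin at its underside.
- glaze_jar: Blue glaze jar, 72 mm wide, 100 mm high; a bystander. Origin at its underside.
- rolling_pin: Wooden rolling pin, 320 mm long; a bystander. Origin at its underside.
- loop_tool: Wooden-handled loop tool, 195 mm long, lying on the table; a bystander. Origin at its underside.
- fettling_brush: Brush lying on the table; a bystander. Origin at its underside.
There are look-alikes about, which are no part of the job. There is more than one size of the die_blue; the job needs the middle-sized.

How it is judged (in metres and radians):
On the way, in this order (a step that is already met when the one before it is completed fails the run):
1. the blue die stands home in the slot, upright against the mouth, with the bolt still parked (horizontal distance between die_blue and seat below 0.006 m and z of die_blue in the frame of seat below 0.004 m and angle between die_blue's own z axis and vertical below 0.05 rad and value of joint bolt below 0.01 m), for 0.2 s.
2. the plunger is pulled up clear of its hole (value of joint plunger above 0.007 m), for 0.1 s.
At the end, for the whole second after the job is handed in: The blue die stands upright (within 2.9 degrees) and at rest in the extruder's slot, its foot centre within 6 mm sideways and 4 mm in height of the seat; the bolt is fully across (0.077 to 0.083 m) and the plunger's pin is down in the far hole (lift under 2 mm) (horizontal distance between die_blue and seat below 0.006 m and z of die_blue in the frame of seat between -0.004 and 0.004 m and angle between die_blue's own z axis and vertical below 0.05 rad and linear speed of die_blue below 0.02 m/s and value of joint bolt between 0.077 and 0.083 m and value of joint plunger below 0.002 m); the robot touches nothing.
It fails at once if another die is moved or tipped (distance of any of die_red, die_gold, die_grey from where it was at the start of the episode above 0.015 m or angle between any of die_red, die_gold, die_grey's own z axis and vertical above 0.3 rad).
It fails at once if something else on the table is moved (distance of any of bowl, pinch_pot, glaze_jar, rolling_pin, loop_tool, fettling_brush from where it was at the start of the episode above 0.03 m).
It also fails if it takes over 64 s, if anything falls off the work surface, if the arm or the gripper's body presses on something with over 40 N, if the wrist force passes 120 N, or if a joint passes its speed limit or range.

## Working session

There is one attempt and no reset: what is moved stays moved. The work goes in short steps, Python scripts to look and compute and a tool call to move; the robot and the scene stay as the last step left them, time stands still between calls to the robot, and variables do not carry over. Pictures are saved under pics/ and viewed, at most 10 in all, crops included, and the job is handed in when it is done.

Besides the shell and the picture viewer there is one more tool, called as name(argument=value, ...), one argument or row to a line, values as JSON. send_rows: Moves the arm, as the interface text tells. Shifts and turns lie within -1 to 1; 1 stands for 20 mm of shift or pi/2 rad of turn. Its arguments: {"type":"object","properties":{"rows":{"type":"array","items":{"type":"array"}}},"required":["rows"]}

```bash
ls; mkdir -p pics; cat > h.py <<'E'
import numpy as np, cv2
from scipy.spatial.transform import Rotation as R
from bench import env
def cam(n):
    c=env.camera(n); h,w=c['color'].shape[:2]
    f=h/2/np.tan(np.radians(c['fovy'])/2)
    Rm=R.from_rotvec(np.ravel(c['rvec'])).as_matrix(); t=np.ravel(c['tvec'])
    v,u=np.mgrid[:h,:w]; z=c['z_map']
    P=np.dstack([(u-c['cx'])/f*z,(v-c['cy'])/f*z,z])
    c['P']=(P-t)@Rm; c['P'][z==0]=np.nan; c['f']=f;c['R']=Rm;c['t']=t
    return c
def save(c,n): cv2.imwrite('pics/'+n,c if isinstance(c,np.ndarray) else c['color'][:,:,::-1])
def pr(c,X):
    p=np.atleast_2d(X)@c['R'].T+c['t']; return p[:,:2]/p[:,2:]*c['f']+[c['cx'],c['cy']]
E
python3 - <<'E'
from h import *
import pickle
a=cam('scene');b=cam('side')
pickle.dump((a,b),open('first.pkl','wb'))
for c in(a,b): print(c['fovy'],-c['R'].T@c['t'],c['R'][2],(c['z_map']==0).mean())
im=np.hstack([a['color'],b['color']])[:,:,::-1]
save(a,'a.png');save(b,'b.png')
print({k:np.round(v,3) for k,v in env.state().items()}, env.tcp_to_grasp)
E
```

```text
pics
44.35120585392326 [ 918.43275    -757.6220668  1423.21579932] [-0.25743227  0.46374784 -0.84774204] 0.003946940104166667
45.15243210735807 [-303.8383897   800.73427549 1081.77647993] [ 0.54045912 -0.55211795 -0.63487771] 0.003957112630208333
{'time_s': np.float64(0.1), 'q': array([ 1.063,  0.307,  1.508,  0.   ,  1.328, -0.073]), 'qvel': array([-0.002, -0.001, -0.001,  0.001, -0.001,  0.   ]), 'joint_efforts': array([ 1.0000e-03, -4.5852e+01, -2.5261e+01, -0.0000e+00,  6.0000e-03,
       -0.0000e+00]), 'tcp_pos': array([242.059, 521.223, 403.889]), 'tcp_rot': array([-0.   ,  0.216,  0.976, -0.001]), 'wrist_force': array([ 0.083,  0.312, -0.542]), 'moment': array([-0.006, -0.028,  0.006]), 'grasp_force': np.float64(0.0), 'width': np.float64(85.238)} 154.70000000000002
```

View pics/a.png

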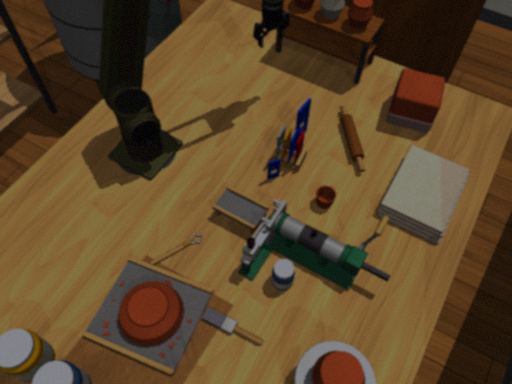

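View pics/b.png

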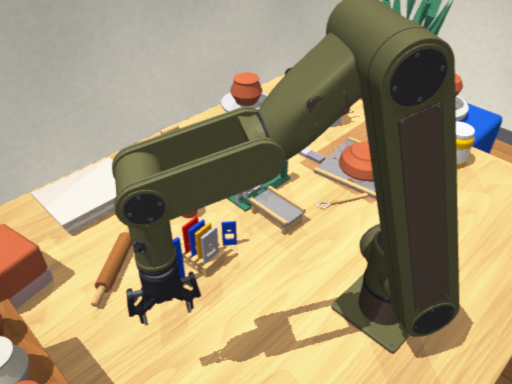

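The scene view shows the rack at about (290,145) and the extruder with its mouth at about (262,235). There are blue plates at (303,115), (273,168) and in the rack at about (283,140). In the side view they are at (178,258), (229,233) and (195,240). I'll enlarge these and measure them.

```bash
python3 - <<'E'
from h import *
import pickle
a,b=pickle.load(open('first.pkl','rb'))
A=cv2.resize(a['color'][85:285,200:400,::-1],(400,400),interpolation=cv2.INTER_CUBIC)
B=cv2.resize(b['color'][150:300,150:300,::-1],(400,400),interpolation=cv2.INTER_CUBIC)
save(np.hstack([A,B]),'crop1.png')
for n,c,x0,x1,y0,y1 in(('a',a,250,330,85,190),('b',b,165,245,200,290)):
    hsv=cv2.cvtColor(c['color'],cv2.COLOR_RGB2HSV)
    rng={'blue':((105,120,40),(130,255,255)),'red':((0,150,50),(5,255,255)),'gold':((18,120,80),(30,255,255))}
    for k,(lo,hi) in rng.items():
        m=cv2.inRange(hsv,lo,hi); mm=np.zeros_like(m); mm[y0:y1,x0:x1]=m[y0:y1,x0:x1]
        N,L,S,C=cv2.connectedComponentsWithStats(mm)
        for i in range(1,N):
            if S[i,4]>15:
                p=c['P'][L==i]
                print(n,k,S[i],np.round(np.nanpercentile(p,[3,50,97],axis=0)).tolist())
E
```

```text
a blue [298  99  13  15  71] [[468.0, 327.0, 156.0], [476.0, 359.0, 171.0], [481.0, 399.0, 180.0]]
a blue [290 114  17  33 149] [[471.0, 217.0, 38.0], [481.0, 330.0, 105.0], [506.0, 391.0, 148.0]]
a blue [290 148   5   7  25] [[497.0, 215.0, 45.0], [503.0, 232.0, 68.0], [507.0, 262.0, 99.0]]
a blue [268 159  13   6  46] [[448.0, 123.0, 14.0], [477.0, 140.0, 97.0], [494.0, 202.0, 103.0]]
a blue [269 172   9   4  18] [[470.0, 126.0, 17.0], [479.0, 135.0, 24.0], [489.0, 153.0, 36.0]]
a red [299 131   6  13  21] [[521.0, 227.0, 133.0], [526.0, 248.0, 144.0], [529.0, 276.0, 149.0]]
a gold [ 250   85   58   71 1295] [[191.0, 229.0, -7.0], [294.0, 410.0, -0.0], [354.0, 592.0, 7.0]]
a gold [ 290   85   40  105 2247] [[420.0, 159.0, -6.0], [555.0, 335.0, 1.0], [645.0, 619.0, 37.0]]
a gold [284 122  11  18  67] [[413.0, 215.0, -5.0], [471.0, 265.0, 141.0], [480.0, 413.0, 149.0]]
a gold [250 162   5  12  25] [[379.0, 113.0, -4.0], [389.0, 139.0, 3.0], [404.0, 160.0, 6.0]]
a gold [250 165  14  25 174] [[412.0, 59.0, -7.0], [427.0, 108.0, -0.0], [444.0, 159.0, 6.0]]
a gold [271 177  11  13  42] [[497.0, 91.0, -5.0], [504.0, 124.0, -1.0], [510.0, 153.0, 6.0]]
b blue [188 220  16  36 197] [[489.0, 221.0, 49.0], [494.0, 265.0, 128.0], [504.0, 274.0, 147.0]]
b blue [222 221  14  24 209] [[463.0, 126.0, 6.0], [476.0, 142.0, 64.0], [490.0, 156.0, 100.0]]
b blue [172 238  13  40 234] [[214.0, 329.0, 26.0], [465.0, 338.0, 124.0], [471.0, 495.0, 439.0]]
b red [182 216  16  37 146] [[512.0, 224.0, 43.0], [517.0, 271.0, 131.0], [524.0, 279.0, 148.0]]
b gold [196 222  16  41 213] [[465.0, 211.0, 35.0], [470.0, 259.0, 130.0], [489.0, 269.0, 146.0]]
```

View pics/crop1.png

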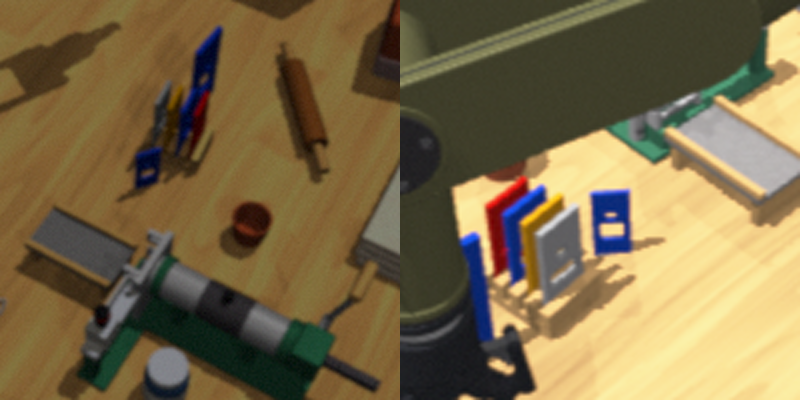

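Three blue plates could be meant:
- **Large:** scene (303,115), free-standing, top at about 180 mm.
- **Small:** scene (270,165), free-standing, top at about 103 mm.
- **In the rack:** scene (292,145) / side (195,240), top at about 147 mm, which is 15 + 130.

The one in the rack fits: it is middle-sized, and the order there is grey, gold, blue, red. The enlarged crop confirms this. Next is the extruder.

```bash
python3 - <<'E'
from h import *
import pickle
a,b=pickle.load(open('first.pkl','rb'))
P=a['P'];
m=np.zeros(P.shape[:2],bool); m[180:300,205:395]=1
def sel(zl,zh,extra=True): return m&(P[...,2]>zl)&(P[...,2]<zh)
k=sel(165,190); print('knob',k.sum(),np.nanmedian(P[k],axis=0), np.argwhere(k).mean(0)[::-1])
# board: grey, z~62
bd=sel(54,70); bd[:,265:]=0
r=cv2.minAreaRect(P[bd][:,:2].astype(np.float32)); print('board',bd.sum(),r, np.median(P[bd],axis=0))
bar=sel(112,130); bar[:,:275]=0
q=P[bar][:,:2]; print('barrel',bar.sum(),cv2.fitLine(q.astype(np.float32),cv2.DIST_HUBER,0,.01,.01).ravel(), q.mean(0))
f=sel(128,142); q=P[f][:,:2]; print('top',f.sum(),cv2.fitLine(q.astype(np.float32),cv2.DIST_HUBER,0,.01,.01).ravel(),cv2.minAreaRect(q.astype(np.float32)))
P=b['P']
for n,lo,hi in(('rackdies',140,151),):
    mm=np.zeros(P.shape[:2],bool); mm[210:290,180:222]=1
    s=mm&(P[...,2]>lo)&(P[...,2]<hi); print(n,s.sum(),cv2.minAreaRect(P[s][:,:2].astype(np.float32)))
# per-die faces line directions
hsv=cv2.cvtColor(b['color'],cv2.COLOR_RGB2HSV)
for k,(lo,hi) in {'blue':((105,120,40),(130,255,255)),'red':((0,150,50),(5,255,255)),'gold':((18,120,80),(30,255,255))}.items():
    s=np.zeros(P.shape[:2],bool); s[215:270,182:214]=1
    s&=(cv2.inRange(hsv,lo,hi)>0)&(P[...,2]>60)&(P[...,2]<150); q=P[s][:,:2]
    l=cv2.fitLine(q.astype(np.float32),cv2.DIST_HUBER,0,.01,.01).ravel(); t=(q-l[2:])@l[:2]
    print(k,s.sum(),l,np.percentile(t,[2,98]))
E
```

```text
knob 88 [ 594.96692336 -202.62035051  177.65370331] [282.04545455 239.43181818]
board 601 ((511.083740234375, -98.05300903320312), (162.89549255371094, 313.0232849121094), 56.016876220703125) [465.29800855 -67.15358537  58.15610119]
barrel 1446 [ 9.999558e-01 -9.403071e-03  7.603758e+02 -6.620851e+01] [765.14158986 -64.16409878]
top 394 [ 6.0116932e-02  9.9819136e-01  6.0015546e+02 -9.8083603e+01] ((735.2164916992188, -111.99468994140625), (333.4095458984375, 222.4027862548828), 1.0693116188049316)
rackdies 250 ((480.1764831542969, 269.5220031738281), (83.51412963867188, 122.67557525634766), 8.91659164428711)
blue 186 [ 1.6830619e-01 -9.8573476e-01  4.9312671e+02  2.5801923e+02] [-75.84595985  38.73205797]
red 129 [ 1.1438475e-01 -9.9343652e-01  5.1705225e+02  2.6230942e+02] [-17.06586044  37.63558509]
gold 179 [ 1.3276961e-01 -9.9114692e-01  4.6970120e+02  2.4923965e+02] [-20.08456157  38.26804774]
```

send_rows(
  rows=[
    [100,[0,0,0],[0,0,-0.072]],
    [100,[0,0,0],[0,0,-0.072]],
    [100,[0,0,0],[0,0,-0.072]],
    [100,[0,0,0],[0,0,-0.072]],
    [100,[0,0,0],[0,0,-0.072]],
  ],
)

```text
time_s: 0.6
tcp_pos: [242.1, 521.3, 404.1]
tcp_rot: [-0.0, -0.068, 0.998, -0.001]
wrist_force: [-0.2, -0.8, 1.0]
width: 85.8
grasp_force: 0.0
```

send_rows(
  rows=[
    [100,[-0.7,-1,0],[0,0,0]],
    [100,[-0.7,-1,0],[0,0,0]],
    [100,[-0.7,-1,0],[0,0,0]],
    [100,[-0.7,-1,0],[0,0,0]],
    [100,[-0.7,-1,0],[0,0,0]],
  ],
)

```text
time_s: 1.1
tcp_pos: [325.0, 430.6, 404.2]
tcp_rot: [-0.0, -0.065, 0.998, -0.0]
wrist_force: [0.3, 1.2, 0.5]
width: 85.4
grasp_force: 0.0
```

send_rows(
  rows=[
    [100,[-0.7,-1,0],[0,0,0]],
    [100,[-0.7,-1,0],[0,0,0]],
    [100,[-0.7,-1,0],[0,0,0]],
    [100,[-0.7,-1,0],[0,0,0]],
    [100,[-0.7,-1,0],[0,0,0]],
  ],
)

```text
time_s: 1.6
tcp_pos: [407.5, 340.5, 404.3]
tcp_rot: [-0.0, -0.065, 0.998, -0.0]
wrist_force: [-0.3, 1.6, 0.4]
width: 85.4
grasp_force: 0.0
```

send_rows(
  rows=[
    [100,[-0.7,-1,0],[0,0,0]],
    [100,[-0.7,-1,0],[0,0,0]],
    [100,[-0.7,-1,0],[0,0,0]],
    [100,[-0.7,-1,0],[0,0,0]],
    [100,[-0.7,-1,0],[0,0,0]],
  ],
)

```text
time_s: 2.1
tcp_pos: [489.9, 250.5, 404.3]
tcp_rot: [-0.0, -0.065, 0.998, -0.0]
wrist_force: [0.0, 0.1, 0.6]
width: 85.5
grasp_force: 0.0
```

```bash
python3 - <<'E'
from h import *
import pickle
w=cam('wrist');pickle.dump(w,open('w1.pkl','wb'));save(w,'w1.png')
s=env.state();print(s['time_s'],s['tcp_pos'],s['q'],-w['R'].T@w['t'])
print(R.from_quat(s['tcp_rot'],scalar_first=True).as_matrix().round(3))
E
```

```text
2.15 [492.36131685 248.41886729 404.27015463] [ 0.3919021   0.27435634  1.55596544 -0.00351115  1.31058934 -1.30720199] [414.46382266 239.48603608 374.43242267]
[[-0.992 -0.129  0.002]
 [-0.129  0.992 -0.003]
 [-0.002 -0.003 -1.   ]]
```

View pics/w1.png

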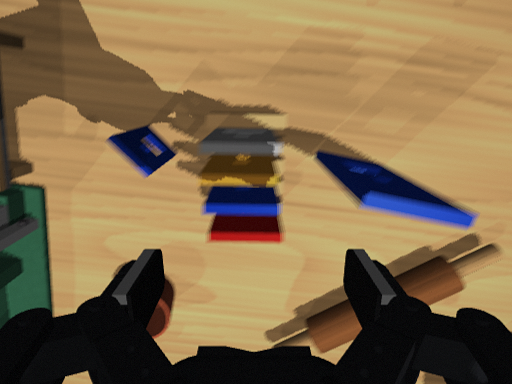

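The wrist view shows grey, gold, blue and red in the rack. The blue top edge is at about (242,208). The big blue plate is at (400,195) and the small one at (145,150).

```bash
cat >> h.py <<'E'
def ray(c,uv,z):
    uv=np.atleast_2d(uv).astype(float); d=np.c_[(uv-[c['cx'],c['cy']])/c['f'],np.ones(len(uv))]@c['R']
    o=-c['R'].T@c['t']; return o+d*((z-o[2])/d[:,2])[:,None]
def st():
    s=env.state(); M=R.from_quat(s['tcp_rot'],scalar_first=True).as_matrix(); return s,M,s['tcp_pos']+M[:,2]*env.tcp_to_grasp
E
python3 - <<'E'
from h import *
import pickle
w=pickle.load(open('w1.pkl','rb'));P=w['P']
hsv=cv2.cvtColor(w['color'],cv2.COLOR_RGB2HSV)
print(hsv[208,242],hsv[196,242],hsv[237,245],hsv[225,245])
m=np.zeros(P.shape[:2],np.uint8);m[180:222,195:290]=cv2.inRange(hsv,(105,120,120),(130,255,255))[180:222,195:290]
uv=np.argwhere(m)[:,::-1].astype(np.float32); r=cv2.minAreaRect(uv);box=cv2.boxPoints(r)
print(r,box); g=ray(w,box,145);print(g.round(1),g.mean(0)); print('depth z',np.nanpercentile(P[m>0],[5,50,95],axis=0))
s,M,gp=st();c=g.mean(0);print('dx,dy tool',(c-gp)@M,gp)
e=[g[i]-g[(i+1)%4] for i in range(2)];print([ (np.linalg.norm(x),np.degrees(np.arctan2(x[1],x[0]))) for x in e])
E
```

```text
[114 221 182] [113 235  52] [  0 218 186] [179 222  54]
((241.0, 209.0), (10.0, 70.0), 90.0) [[206. 204.]
 [276. 204.]
 [276. 214.]
 [206. 214.]]
[[499.2 213.1 145. ]
 [492.  267.4 145. ]
 [500.3 268.7 145. ]
 [507.6 213.9 145. ]] [499.77606509 240.79176815 145.        ]
depth z [[494.32236119 216.21527977 105.44701493]
 [499.23471346 241.79609276 145.81776342]
 [518.60135728 265.98660568 146.90047486]]
dx,dy tool [ -5.97069171  -7.71533755 104.60481797] [492.65945532 247.97413414 249.57108118]
[(np.float64(54.76578612115575), np.float64(-82.47098178989569)), (np.float64(8.373925540261519), np.float64(-171.23894618421986))]
```

send_rows(
  rows=[
    [100,[-0.3,-0.4,0.5],[0,0,0]],
    [100,[0,0,1],[0,0,0]],
    [100,[0,0,1],[0,0,0]],
    [100,[0,0,0],[0,0,0]],
    [100,[0,0,0],[0,0,0]],
  ],
)

```text
time_s: 2.65
tcp_pos: [496.1, 244.4, 354.0]
tcp_rot: [-0.001, -0.066, 0.998, -0.0]
wrist_force: [0.2, 0.9, 1.2]
width: 85.5
grasp_force: 0.0
```

```bash
python3 - <<'E'
from h import *
w=cam('wrist');P=w['P'];save(w,'w2.png')
hsv=cv2.cvtColor(w['color'],cv2.COLOR_RGB2HSV)
m=cv2.inRange(hsv,(105,120,120),(130,255,255)); m[(P[...,2]<135)|(P[...,2]>155)|~np.isfinite(P[...,2])]=0
N,L,S,C=cv2.connectedComponentsWithStats(m)
s,M,gp=st();print(gp)
for i in range(1,N):
    if S[i,4]>60:
        c=ray(w,C[i],145)[0];print(S[i],C[i],c,(c-gp)@M)
E
```

```text
[496.50615854 244.59881547 200.14083466]
[ 205  221   97   14 1129] [251.94331267 227.73516386] [498.52486509 242.62920543 145.        ] [-1.74930068 -2.22162092 55.14046186]
```

View pics/w2.png

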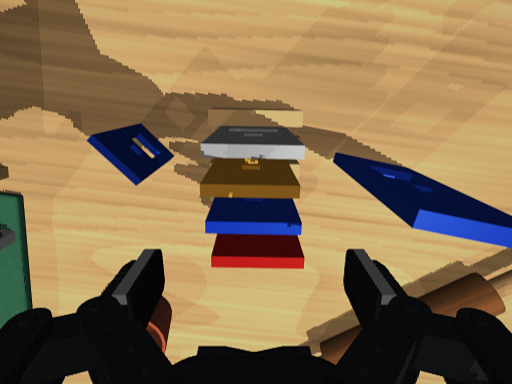

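The blue top edge is now at (252,228), nearly centred between the fingers at x≈254. I'll go down and grip it.

send_rows(
  rows=[
    [100,[-0.1,-0.1,1],[0,0,0]],
    [100,[0,0,1],[0,0,0]],
    [100,[0,0,1],[0,0,0]],
    [100,[0,0,0.5],[0,0,0]],
    [100,[0,0,0],[0,0,0]],
  ],
)

```text
time_s: 3.2
tcp_pos: [498.5, 242.6, 284.1]
tcp_rot: [-0.001, -0.065, 0.998, -0.0]
wrist_force: [0.1, -0.7, 0.1]
width: 85.6
grasp_force: 0.0
```

send_rows(
  rows=[
    [0,[0,0,0],[0,0,0]],
    [0,[0,0,0],[0,0,0]],
    [0,[0,0,0],[0,0,0]],
    [0,[0,0,0],[0,0,0]],
    [0,[0,0,0],[0,0,0]],
  ],
)

```text
time_s: 3.7
tcp_pos: [499.4, 243.0, 286.4]
tcp_rot: [0.002, -0.065, 0.998, 0.001]
wrist_force: [-0.4, 0.6, 6.1]
width: 58.7
grasp_force: 64.4
```

send_rows(
  rows=[
    [0,[0,0,-1],[0,0,0]],
    [0,[0,0,-1],[0,0,0]],
    [0,[0,0,-1],[0,0,0]],
    [0,[0,0,-1],[0,0,0]],
    [0,[0,0,-1],[0,0,0]],
  ],
)

```text
time_s: 4.2
tcp_pos: [498.5, 242.4, 385.5]
tcp_rot: [-0.0, -0.065, 0.998, -0.0]
wrist_force: [0.6, 0.3, -2.8]
width: 58.8
grasp_force: 65.4
```

send_rows(
  rows=[
    [0,[0,0,-1],[0,0,0]],
    [0,[0,0,-1],[0,0,0]],
    [0,[0,0,-1],[0,0,0]],
    [0,[0,0,0],[0,0,0]],
    [0,[0,0,0],[0,0,0]],
  ],
)

```text
time_s: 4.7
tcp_pos: [498.5, 242.4, 444.5]
tcp_rot: [0.0, -0.065, 0.998, 0.0]
wrist_force: [0.8, 0.0, -2.2]
width: 58.6
grasp_force: 65.5
```

```bash
python3 - <<'E'
from h import *
import pickle
a=cam('scene');b=cam('side');w=cam('wrist');pickle.dump((a,b,w),open('s2.pkl','wb'))
s,M,gp=st();print(gp,M.round(3),s['width'],s['grasp_force'])
A=cv2.resize(a['color'][190:300,205:315,::-1],(400,400),interpolation=cv2.INTER_CUBIC)
B=cv2.resize(b['color'][110:260,180:330,::-1],(400,400),interpolation=cv2.INTER_CUBIC)
save(np.hstack([A,B]),'crop2.png')
E
```

```text
[497.84179116 242.15329867 288.43010704] [[-0.991 -0.13  -0.003]
 [-0.13   0.991 -0.001]
 [ 0.003 -0.001 -1.   ]] 58.59528162961023 65.47571182250977
```

View pics/crop2.png

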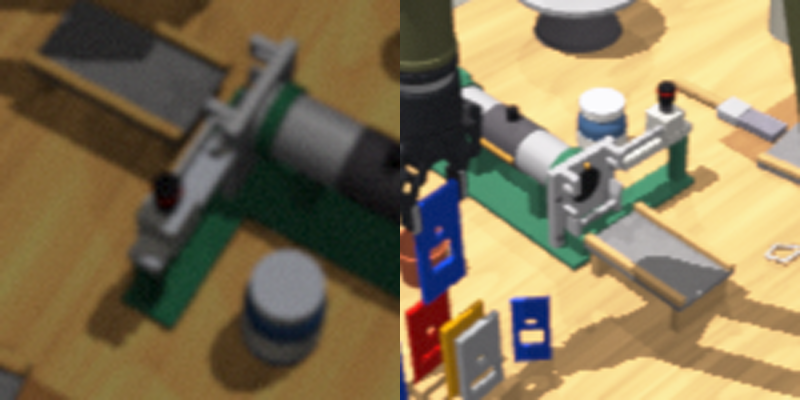

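The die is in hand and clear of the rack. In the scene view the knob is at about (251,241) and the board at about (240,205). In the side view the knob is at about (280,143) and the flange face at (240–262, 166–200).

```bash
python3 - <<'E'
from h import *
import pickle
a,b,w=pickle.load(open('s2.pkl','rb'))
def box(c,x0,x1,y0,y1,zl,zh):
    m=np.zeros(c['P'].shape[:2],bool);m[y0:y1,x0:x1]=1
    return m&(c['P'][...,2]>zl)&(c['P'][...,2]<zh)
# knob
for n,c,bx in(('a',a,(240,262,228,250)),('b',b,(270,292,130,155))):
    k=box(c,*bx,155,190);p=c['P'][k];uv=np.argwhere(k)[:,::-1]
    print(n,'knob',k.sum(),np.nanmedian(p,0),np.percentile(p,[5,95],axis=0).round(),uv.min(0),uv.max(0))
    red=k&(c['color'][...,0]>c['color'][...,2]*1.6)
    print('  red',red.sum(),np.argwhere(red).mean(0)[::-1] if red.any() else '')
# flange face
f=box(b,232,275,160,205,70,132);p=b['P'][f];p=p[(p[:,0]>540)&(p[:,0]<640)]
x=p[:,:2].astype(np.float32)
for it in range(6):
    l=cv2.fitLine(x,cv2.DIST_HUBER,0,.01,.01).ravel();n=np.array([-l[1],l[0]]);d=(x-l[2:])@n
    x=x[abs(d)<max(3,6-it)]
t=(x-l[2:])@l[:2];print('flange',len(p),len(x),l,np.percentile(t,[1,99])*1, l[2:]+l[:2]*t.min(),l[2:]+l[:2]*t.max())
# staples / flange tops
for n,c,bx in(('a',a,(255,290,195,240)),('b',b,(225,275,150,190))):
    k=box(c,*bx,131,139);p=c['P'][k];print(n,'top',k.sum(),np.percentile(p,[3,25,50,75,97],axis=0).round(1).tolist())
# board in a and b
for n,c,bx in(('a',a,(205,270,185,235)),('b',b,(240,310,180,240))):
    k=box(c,*bx,57,66)&(c['P'][...,0]<545); p=c['P'][k]
    # grey only
    col=c['color'][k].astype(int);g=(col.max(1)-col.min(1))<40
    r=cv2.minAreaRect(p[g][:,:2].astype(np.float32));print(n,'board',g.sum(),r)
# barrel ridge in a
k=box(a,275,345,205,262,90,135);p=a['P'][k]
def res(v): 
    y0,th,R_=v; return np.hypot((p[:,1]-y0)-np.tan(th)*(p[:,0]-700),p[:,2]-90)-R_
from scipy.optimize import least_squares
o=least_squares(res,[-65,0,32],loss='soft_l1');print('barrel y at x700',o.x,'at 590',o.x[0]-110*np.tan(o.x[1]),len(p),abs(o.fun).mean())
E
```

```text
a knob 80 [ 592.55157544 -207.74708773  176.48977087] [[ 580. -216.  158.]
 [ 602. -196.  181.]] [247 237] [255 247]
  red 28 [249.5        242.42857143]
b knob 59 [ 582.61631378 -201.36539233  173.93747601] [[ 575. -217.  156.]
 [ 596. -194.  180.]] [277 140] [283 149]
  red 34 [280.29411765 143.82352941]
flange 566 159 [ 1.4829238e-01  9.8894358e-01  5.8878339e+02 -7.1748131e+01] [-94.62637115  67.57976944] [ 574.40936 -167.60684] [598.9425     -3.9980164]
a top 163 [[570.9, -113.5, 131.3], [588.1, -97.0, 133.0], [597.2, -65.5, 134.4], [602.1, -26.4, 136.0], [607.0, -11.1, 138.1]]
b top 136 [[567.1, -189.2, 131.3], [583.1, -97.5, 132.9], [594.3, -62.8, 134.1], [599.1, -26.5, 135.7], [604.7, -12.8, 137.8]]
a board 58 ((464.026123046875, -62.86372375488281), (162.07069396972656, 97.04576110839844), 0.4036388397216797)
b board 16 ((427.04986572265625, -56.55712890625), (105.1863021850586, 75.12351989746094), 1.6223735809326172)
barrel y at x700 [-5.95324878e+01 -1.58595681e-02  3.36095714e+01] at 590 -57.78778901301916 1563 4.793950692761695
```

send_rows(
  rows=[
    [0,[0,-1,0],[0,0,0]],
    [0,[0,-1,0],[0,0,0]],
    [0,[0,-1,0],[0,0,0]],
    [0,[0,-1,0],[0,0,0]],
    [0,[0,-1,0],[0,0,0]],
  ],
)

```text
time_s: 5.35
tcp_pos: [511.6, 142.6, 443.3]
tcp_rot: [-0.001, -0.065, 0.998, -0.0]
wrist_force: [-0.1, -0.1, -2.1]
width: 58.4
grasp_force: 65.4
```

send_rows(
  rows=[
    [0,[0,-1,0],[0,0,0]],
    [0,[0,-1,0],[0,0,0]],
    [0,[0,-1,0],[0,0,0]],
    [0,[0,-1,0],[0,0,0]],
    [0,[0,-1,0],[0,0,0]],
  ],
)

```text
time_s: 5.85
tcp_pos: [524.6, 43.4, 443.3]
tcp_rot: [-0.001, -0.065, 0.998, 0.0]
wrist_force: [0.2, -0.4, -1.3]
width: 58.7
grasp_force: 65.4
```

send_rows(
  rows=[
    [0,[0.2,-1,0],[0,0,0]],
    [0,[0.2,-1,0],[0,0,0]],
    [0,[0,-1,0],[0,0,0]],
    [0,[0,-1,0],[0,0,0]],
    [0,[0,-1,0],[0,0,0]],
  ],
)

```text
time_s: 6.35
tcp_pos: [529.7, -56.7, 443.4]
tcp_rot: [-0.001, -0.065, 0.998, 0.0]
wrist_force: [-0.1, 0.5, -2.0]
width: 58.7
grasp_force: 65.4
```

send_rows(
  rows=[
    [0,[0,0,0],[0,0,0.08]],
    [0,[0,0,0],[0,-0.083,0]],
    [0,[0,0,0],[0,-0.083,0]],
    [0,[0,0,0],[0,0,0]],
    [0,[0,0,0],[0,0,0]],
  ],
)

```text
time_s: 6.85
tcp_pos: [529.0, -55.9, 443.8]
tcp_rot: [0.127, -0.002, 0.992, 0.001]
wrist_force: [0.1, 0.7, -2.1]
width: 58.4
grasp_force: 65.5
```

```bash
python3 - <<'E'
from h import *
import pickle
a=cam('scene');b=cam('side');w=cam('wrist');pickle.dump((a,b,w),open('s3.pkl','wb'))
s,M,gp=st();print(gp,M.round(3),s['width'],s['wrist_force'])
B=cv2.resize(b['color'][100:250,190:340,::-1],(384,384),interpolation=cv2.INTER_CUBIC)
W=cv2.resize(w['color'][:,:,::-1],(416,312))
save(np.hstack([np.vstack([W,np.zeros((72,416,3),np.uint8)]),B]),'crop3.png')
E
```

```text
[569.81831168 -55.68238749 294.77589857] [[-0.967 -0.005  0.255]
 [-0.005  1.     0.001]
 [-0.255  0.    -0.967]] 58.672522398805505 [ 0.26569044  0.08563961 -1.512119  ]
```

View pics/crop3.png

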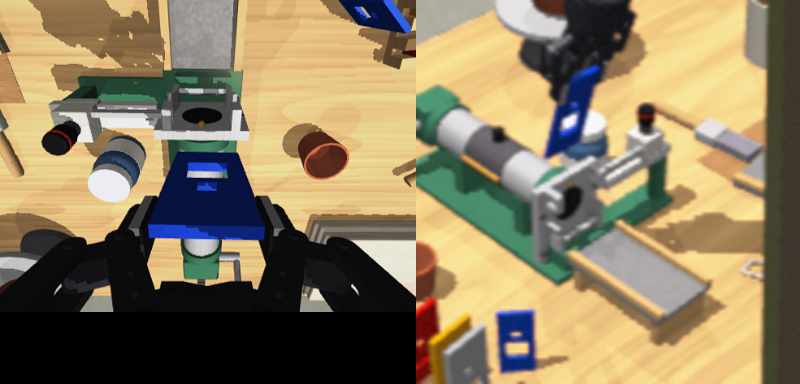

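The wrist view shows the mouth between the two staples (full-image x≈205–290, y≈110–170), the knob at about (75,168), and the die foot edge at y≈187. I'll fit the extruder frame from this view.

```bash
python3 - <<'E'
from h import *
import pickle
a,b,w=pickle.load(open('s3.pkl','rb'));P=w['P']
reg=np.zeros(P.shape[:2],bool);reg[95:185,180:320]=1
col=w['color'].astype(int);grey=(col.max(2)-col.min(2))<45
def stat(n,m): print(n,m.sum(),np.nanpercentile(P[m],[2,10,50,90,98],axis=0).round(1).tolist())
t=reg&grey&(P[...,2]>131)&(P[...,2]<139); stat('top',t)
uv=np.argwhere(t)[:,::-1]; print(uv.min(0),uv.max(0))
f=reg&grey&(P[...,2]>70)&(P[...,2]<128)&(P[...,0]>560)&(P[...,0]<620); stat('face',f)
g=np.round(P[100:182:5,185:318:9]).astype(int)
for r in range(g.shape[0]): print(100+5*r,' '.join('%d,%d,%d'%tuple(v) for v in g[r]))
k=np.zeros_like(reg);k[140:195,45:105]=1;k&=(P[...,2]>172)&(P[...,2]<184);stat('knob top',k)
bl=cv2.inRange(cv2.cvtColor(w['color'],cv2.COLOR_RGB2HSV),(105,120,30),(130,255,255))>0;bl[:180]=0;bl[300:]=0
bl[:,:170]=0;bl[:,350:]=0
uv=np.argwhere(bl)[:,::-1];i=bl&(np.arange(384)[:,None]<uv[:,1].min()+4);stat('foot',i)
E
```

```text
top 2154 [[567.1, -113.8, 131.7], [573.7, -104.6, 133.8], [594.9, -62.6, 135.1], [602.8, -19.7, 136.3], [604.4, -10.5, 137.0]]
[189 132] [306 172]
face 2902 [[566.6, -128.6, 71.4], [570.5, -118.2, 76.5], [592.2, -70.7, 104.5], [593.5, -25.5, 123.8], [612.9, -10.3, 127.1]]
100 571,-141,11 571,-130,11 570,-118,14 571,-108,12 563,-94,42 563,-83,40 562,-73,42 562,-63,42 562,-53,42 562,-42,40 563,-32,40 562,-22,41 570,-8,13 573,5,0 574,16,-1
105 578,-142,11 577,-130,11 577,-119,13 576,-108,14 568,-94,41 568,-84,41 568,-73,42 568,-63,42 568,-53,41 568,-42,41 568,-32,42 567,-22,45 576,-8,13 580,5,1 579,16,2
110 584,-142,11 584,-131,11 583,-120,12 567,-101,65 568,-92,60 569,-82,58 569,-73,59 568,-63,60 568,-53,59 568,-43,59 568,-33,59 567,-24,64 582,-7,13 586,6,1 586,17,2
115 590,-143,12 590,-131,13 589,-120,14 567,-100,80 576,-93,55 575,-83,56 574,-73,58 574,-63,59 574,-53,60 573,-43,61 573,-33,62 567,-25,80 589,-7,13 592,6,1 593,18,0
120 596,-144,12 597,-132,11 596,-121,12 573,-100,80 585,-95,43 586,-84,42 586,-74,42 586,-63,40 586,-52,40 586,-42,41 585,-31,42 572,-25,79 590,-9,29 599,7,0 
[... 1793 characters left out ...]
603,-27,134 602,-19,136 602,-10,135 673,26,1
175 682,-155,1 682,-142,1 682,-129,0 675,-114,13 619,-90,116 614,-80,124 613,-71,126 612,-62,127 613,-53,125 615,-44,122 619,-34,114 674,-13,14 682,2,-1 682,14,0 680,27,2
180 690,-156,2 690,-143,1 690,-130,1 683,-115,13 625,-90,115 620,-80,123 619,-71,126 617,-62,128 618,-53,126 620,-44,123 625,-34,114 683,-13,12 689,2,1 690,15,0 690,28,0
knob top 848 [[576.0, -217.2, 172.4], [577.8, -214.1, 174.1], [586.2, -204.6, 178.5], [595.7, -195.8, 179.4], [598.9, -194.4, 179.9]]
foot 9 [[685.4, -170.8, 5.4], [686.1, -170.3, 6.4], [688.8, -169.3, 8.2], [690.3, -167.8, 11.0], [690.7, -167.6, 11.1]]<stdin>:10: RuntimeWarning: invalid value encountered in cast
```

```bash
cat > die.py <<'E'
from h import *
def die(w,show=True):
    P=w['P'];s,M,gp=st()
    bl=cv2.inRange(cv2.cvtColor(w['color'],cv2.COLOR_RGB2HSV),(105,100,20),(130,255,255))>0
    T=(P-gp)@M   # tool coords rel. grasp point
    m=bl&(abs(T[...,1])<45)&(abs(T[...,0])<25)&(T[...,2]>-30)&(T[...,2]<130)
    t=T[m]; f=t[(t[:,2]>0)]
    k=np.polyfit(f[:,2],f[:,0],1)
    print('n',m.sum(),'T pct',np.percentile(t,[1,50,99],axis=0).round(1).tolist(),'face x=%.3f*z+%.1f'%tuple(k), 'gp',gp.round(1),'lean',np.degrees(np.arctan2(M[0,2],-M[2,2])).round(2))
    return t
E
python3 - <<'E'
from die import *
import pickle
a,b,w=pickle.load(open('s3.pkl','rb'));t=die(w)
for lo in range(-15,125,20):
    q=t[(t[:,2]>lo)&(t[:,2]<lo+20)]
    if len(q): print(lo,len(q),np.percentile(q[:,1],[1,99]).round(1),np.median(q[:,0]).round(1))
E
```

```text
n 11805 T pct [[-1.7, -29.8, -15.1], [5.6, -0.7, 8.6], [6.7, 28.4, 111.2]] face x=-0.006*z+5.7 gp [569.8 -55.7 294.8] lean 14.8
-15 5276 [-29.9  28. ] 5.2
5 2216 [-29.9  28.3] 5.7
25 1577 [-29.7  28.6] 5.7
45 658 [-29.8  29.2] 5.8
65 943 [-29.5  28.8] 5.1
85 672 [-29.4  29.2] 6.1
105 295 [-29.2  29.1] 6.1
```

send_rows(
  rows=[
    [0,[0.87,-0.15,-0.23],[0,0,0]],
    [0,[0.87,-0.15,-0.23],[0,0,0]],
    [0,[0,0,0],[0,0,0]],
    [0,[0.22,0,0.85],[0,0,0]],
    [0,[0.22,0,0.85],[0,0,0]],
  ],
)

```text
time_s: 7.5
tcp_pos: [495.5, -62.2, 410.0]
tcp_rot: [0.131, -0.003, 0.991, 0.0]
wrist_force: [-0.1, -0.2, -1.7]
width: 58.6
grasp_force: 65.5
```

send_rows(
  rows=[
    [0,[0.22,0,0.85],[0,0,0]],
    [0,[0.22,0,0.85],[0,0,0]],
    [0,[0.22,0,0.85],[0,0,0]],
    [0,[0.22,0,0.85],[0,0,0]],
    [0,[0,0,0],[0,0,0]],
  ],
)

```text
time_s: 8.0
tcp_pos: [494.7, -61.8, 336.9]
tcp_rot: [0.127, -0.003, 0.992, 0.001]
wrist_force: [-0.5, -0.5, -2.0]
width: 58.5
grasp_force: 65.4
```

```bash
cat >> die.py <<'E'
E0=np.array([592.5,-62,0])
def foot(w,off=(1.5,-0.5,115.5)):
    t=die(w);s,M,gp=st(); print('foot ext',(gp+M@np.array(off)-E0).round(1),'F',s['wrist_force'].round(1),'t',s['time_s'])
E
python3 - <<'E'
from die import *
w=cam('wrist');foot(w);P=w['P']
col=w['color'].astype(int);grey=(col.max(2)-col.min(2))<45
# flange top / staples again
t=grey&(P[...,2]>131)&(P[...,2]<139)&(P[...,0]>550)&(P[...,0]<620)&(P[...,1]>-125)&(P[...,1]<0)
print(t.sum(),np.percentile(P[t],[1,5,50,95,99],axis=0).round(1).tolist())
for lo,hi in((-112,-98),(-27,-15)):
  q=P[t&(P[...,1]>lo)&(P[...,1]<hi)];print(len(q),np.percentile(q,[1,99],axis=0).round(1).tolist() if len(q) else '')
save(w,'w3.png')
E
```

```text
n 11937 T pct [[-1.2, -29.6, -14.0], [6.4, -0.4, 9.8], [7.7, 28.8, 112.9]] face x=-0.009*z+6.6 gp [534.6 -61.7 188.6] lean 14.76
foot ext [-29.9   0.1  76.5] F [ 0.6  0.3 -1. ] t 8.05Traceback (most recent call last):
  File "<stdin>", line 6, in <module>
    return _quantile_unchecked(
        a, q, axis, out, overwrite_input, method, keepdims, weights)
    return _ureduce(a,
                    func=_quantile_ureduce_func,
    ...<5 lines>...
                    overwrite_input=overwrite_input,
                    method=method)
    r = func(a, **kwargs)
    result = _quantile(arr,
                       quantiles=q,
    ...<2 lines>...
                       out=out,
                       weights=wgt)
    slices_having_nans = np.isnan(arr[-1, ...])
                                  ~~~^^^^^^^^^
IndexError: index -1 is out of bounds for axis 0 with size 0
```

send_rows(
  rows=[
    [0,[-0.58,0,0.15],[0,0,0]],
    [0,[-0.58,0,0.15],[0,0,0]],
    [0,[0.1,0,0.4],[0,0,0]],
    [0,[0.1,0,0.4],[0,0,0]],
    [0,[0,0,0],[0,0,0]],
  ],
)

```text
time_s: 8.55
tcp_pos: [518.5, -61.8, 321.5]
tcp_rot: [0.129, -0.002, 0.992, 0.001]
wrist_force: [-0.7, 0.3, -2.4]
width: 58.6
grasp_force: 65.5
```

```bash
python3 - <<'E'
from die import *
w=cam('wrist');foot(w)
E
```

```text
n 11989 T pct [[-2.4, -29.8, -14.7], [5.5, -0.6, 9.5], [6.7, 28.6, 111.7]] face x=-0.015*z+5.8 gp [558.3 -61.6 172.5] lean 14.86
foot ext [-6.   0.1 60.5] F [ 0.2  0.4 -1.9] t 8.6
```

Foot at (-6.0, 0.1, 60.5) in extruder axes. Going down in small steps and watching the force.

send_rows(
  rows=[
    [0,[0.08,0,0.29],[0,0,0]],
    [0,[0.08,0,0.29],[0,0,0]],
    [0,[0.05,0,0.2],[0,0,0]],
    [0,[0,0,0],[0,0,0]],
    [0,[0,0,0],[0,0,0]],
  ],
)

```text
time_s: 9.1
tcp_pos: [518.9, -62.0, 306.7]
tcp_rot: [0.13, -0.002, 0.992, 0.0]
wrist_force: [-0.3, -0.6, -1.5]
width: 58.6
grasp_force: 65.5
```

```bash
python3 - <<'E'
from die import *
w=cam('wrist');foot(w)
E
```

```text
n 11942 T pct [[-2.5, -29.9, -14.9], [5.4, -0.6, 9.2], [6.5, 28.5, 110.5]] face x=-0.014*z+5.7 gp [559.  -61.8 157.4] lean 14.95
foot ext [-5.2 -0.2 45.4] F [-0.3 -0.7 -1. ] t 9.15
```

send_rows(
  rows=[
    [0,[0.08,0,0.1],[0,0,0]],
    [0,[0.02,0,0.08],[0,0,0]],
    [0,[0,0,0.04],[0,0,0]],
    [0,[0,0,0],[0,0,0]],
    [0,[0,0,0],[0,0,0]],
  ],
)

```text
time_s: 9.65
tcp_pos: [518.4, -62.0, 303.6]
tcp_rot: [0.131, -0.003, 0.991, 0.0]
wrist_force: [-4.3, 1.4, 8.3]
width: 58.7
grasp_force: 66.8
```

```bash
python3 - <<'E'
from die import *
w=cam('wrist');foot(w)
E
```

```text
n 11841 T pct [[-2.6, -29.9, -15.2], [5.3, -0.7, 8.3], [6.7, 28.5, 103.3]] face x=-0.011*z+5.5 gp [558.6 -61.8 154.2] lean 15.08
foot ext [-5.3 -0.2 42.3] F [-4.1  0.5  8.5] t 9.7
```

send_rows(
  rows=[
    [0,[-0.7,0,0],[0,0.0333,0]],
    [0,[-0.7,0,0],[0,0.0333,0]],
    [0,[-0.7,0,0],[0,0.0333,0]],
    [0,[0,0,0],[0,0,0]],
    [0,[0,0,0],[0,0,0]],
  ],
)

```text
time_s: 10.2
tcp_pos: [559.2, -61.7, 310.4]
tcp_rot: [0.052, -0.003, 0.999, 0.0]
wrist_force: [1.3, -0.9, 0.1]
width: 58.8
grasp_force: 65.7
```

```bash
python3 - <<'E'
from die import *
w=cam('wrist');foot(w)
E
```

```text
n 11915 T pct [[-2.9, -30.0, -15.1], [4.8, -0.8, 9.1], [6.0, 28.5, 112.6]] face x=-0.018*z+5.2 gp [575.1 -61.7 156.7] lean 6.02
foot ext [-6.8 -0.1 41.6] F [ 1.6 -0.3 -1.5] t 10.25
```

send_rows(
  rows=[
    [0,[-0.35,0,0.03],[0,0.0167,0]],
    [0,[-0.35,0,0.03],[0,0.0167,0]],
    [0,[-0.35,0,0],[0,0.0167,0]],
    [0,[-0.35,0,0],[0,0.0167,0]],
    [0,[0,0,0],[0,0,0]],
  ],
)

```text
time_s: 10.75
tcp_pos: [587.5, -61.7, 311.4]
tcp_rot: [0.0, -0.003, 1.0, 0.0]
wrist_force: [0.5, 0.3, 1.7]
width: 58.8
grasp_force: 65.8
```

```bash
python3 - <<'E'
from die import *
w=cam('wrist');foot(w)
E
```

```text
n 11964 T pct [[-2.9, -29.9, -15.3], [4.8, -0.8, 9.1], [5.9, 28.5, 112.9]] face x=-0.015*z+5.1 gp [587.2 -61.7 156.7] lean 0.03
foot ext [-6.7 -0.2 41.2] F [ 1.6 -0.1 -0.2] t 10.8
```

send_rows(
  rows=[
    [0,[-0.05,0,0.05],[0,0,0]],
    [0,[-0.03,0,0.03],[0,0.005,0]],
    [0,[0,0,0],[0,0,0]],
    [0,[0,0,0],[0,0,0]],
    [0,[0,0,0],[0,0,0]],
  ],
)

```text
time_s: 11.3
tcp_pos: [588.8, -61.6, 311.4]
tcp_rot: [-0.002, -0.002, 1.0, -0.0]
wrist_force: [1.2, 1.0, 5.4]
width: 58.8
grasp_force: 66.3
```

```bash
python3 - <<'E'
from die import *
w=cam('wrist');foot(w)
E
```

```text
n 11933 T pct [[-2.6, -30.0, -15.3], [5.2, -0.8, 9.0], [6.3, 28.5, 112.9]] face x=-0.016*z+5.5 gp [588.  -61.6 156.6] lean -0.28
foot ext [-6.5 -0.2 41.1] F [1.  0.6 6.3] t 11.35
```

send_rows(
  rows=[
    [100,[0,0,0],[0,0,0]],
    [100,[0,0,0],[0,0,0]],
    [100,[0,0,0],[0,0,0]],
    [100,[0,0,0],[0,0,0]],
    [100,[0,0,0],[0,0,0]],
  ],
)

```text
time_s: 11.85
tcp_pos: [588.6, -61.7, 309.4]
tcp_rot: [-0.005, -0.002, 1.0, 0.0]
wrist_force: [-0.5, 0.2, 0.1]
width: 85.1
grasp_force: 0.0
```

```bash
python3 - <<'E'
from die import *
w=cam('wrist');foot(w)
E
```

```text
n 12294 T pct [[-3.6, -29.4, -17.0], [4.4, 0.0, 7.0], [5.6, 29.6, 110.8]] face x=-0.022*z+4.8 gp [587.2 -61.6 154.8] lean -0.55
foot ext [-7.9 -0.1 39.3] F [-0.4  0.1  0.3] t 11.9
```

send_rows(
  rows=[
    [100,[0,0,-0.5],[0,0,0]],
    [100,[0,0,-1],[0,0,0]],
    [100,[0,0,-1],[0,0,0]],
    [100,[0,0,-1],[0,-0.006,0]],
    [100,[0,0,-0.7],[0,0,0]],
  ],
)

```text
time_s: 12.4
tcp_pos: [589.7, -61.7, 396.1]
tcp_rot: [0.002, -0.003, 1.0, -0.0]
wrist_force: [1.7, 0.4, 0.0]
width: 85.4
grasp_force: 0.0
```

```bash
python3 - <<'E'
from die import *
a=cam('scene');b=cam('side');w=cam('wrist')
s,M,gp=st();print(gp,s['q'].round(2),M.round(3))
P=w['P'];bl=cv2.inRange(cv2.cvtColor(w['color'],cv2.COLOR_RGB2HSV),(105,100,20),(130,255,255))>0
m=bl&(P[...,0]>560)&(P[...,0]<620)&(abs(P[...,1]+62)<45)
p=P[m];print(len(p),np.percentile(p,[1,50,99],axis=0).round(1))
for lo in range(60,180,15):
    q=p[(p[:,2]>lo)&(p[:,2]<lo+15)]
    if len(q): print(lo,len(q),np.median(q[:,0]).round(1),np.percentile(q[:,1],[2,98]).round(1))
k=(P[...,2]>174)&(P[...,2]<184)&(abs(P[...,1]+205)<25)&(abs(P[...,0]-590)<30)
if k.any(): print('knob',k.sum(),np.percentile(P[k],[2,50,98],axis=0).round(1))
for n,c in(('a',a),('b',b)):
    Q=c['P'];k=(Q[...,2]>170)&(Q[...,2]<186)&(abs(Q[...,1]+205)<25)&(abs(Q[...,0]-590)<30);print(n,k.sum(),np.percentile(Q[k],[2,50,98],axis=0).round(1) if k.any() else '')
B=cv2.resize(b['color'][100:250,190:340,::-1],(384,384),interpolation=cv2.INTER_CUBIC)
W=cv2.resize(w['color'][:,:,::-1],(416,312))
save(np.hstack([np.vstack([W,np.zeros((72,416,3),np.uint8)]),B]),'crop4.png')
E
```

```text
[590.35582211 -61.7765198  240.65706759] [-0.18  0.34  1.48  0.    1.32 -1.75] [[-1.    -0.005  0.004]
 [-0.005  1.    -0.001]
 [-0.004 -0.001 -1.   ]]
3880 [[581.4 -90.9  42.5]
 [582.4 -61.7 142.4]
 [591.8 -31.9 172. ]]
60 491 583.7 [-88.9 -33.2]
75 140 582.4 [-91.  -31.9]
90 127 582.3 [-91.3 -32.1]
105 348 582.3 [-89.9 -32.3]
120 334 582.2 [-90.7 -32.6]
135 460 582.2 [-90.4 -32.8]
150 550 582.2 [-90.3 -32.8]
165 1143 584.8 [-90.1 -32.8]
knob 1237 [[ 576.5 -217.3  174.5]
 [ 587.3 -205.   178.5]
 [ 599.2 -194.7  180. ]]
a 63 [[ 578.7 -216.8  170.5]
 [ 591.2 -207.2  177.9]
 [ 602.5 -194.2  182.2]]
b 38 [[ 574.2 -216.9  170.6]
 [ 584.4 -204.7  176.3]
 [ 600.  -193.2  182. ]]
```

View pics/crop4.png

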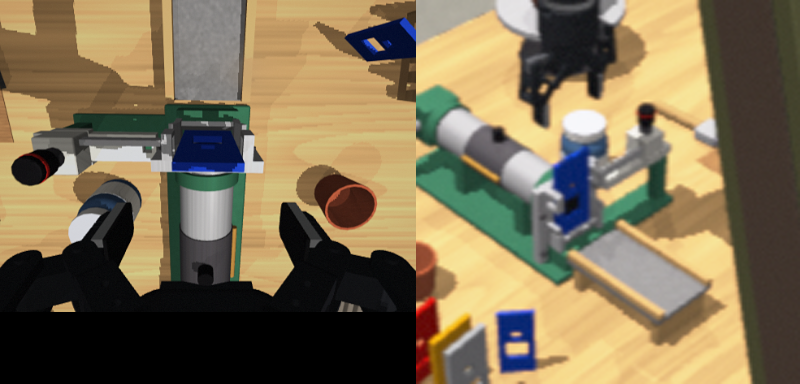

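The wrist view shows the die standing vertical in the mouth: its front face is at x≈582 at every height, centred at y≈-61.6. The knob is at about (588,-206). Moving over the knob and turning 90°.

send_rows(
  rows=[
    [100,[0.1,-1,0],[0,0,0]],
    [100,[0,-1,0],[0,0,0]],
    [100,[0,-1,0],[0,0,0]],
    [100,[0,-1,0],[0,0,0]],
    [100,[0,-1,0],[0,0,0]],
  ],
)

```text
time_s: 13.05
tcp_pos: [587.6, -162.3, 392.5]
tcp_rot: [-0.001, -0.003, 1.0, 0.0]
wrist_force: [-0.8, -0.1, 0.2]
width: 85.6
grasp_force: 0.0
```

send_rows(
  rows=[
    [100,[0,-1,0],[0,0,0]],
    [100,[0,-1,0],[0,0,0]],
    [100,[0,-0.2,0],[0,0,0.09]],
    [100,[0,0,0],[0,0,0.09]],
    [100,[0,0,0],[0,0,0.09]],
  ],
)

```text
time_s: 13.55
tcp_pos: [587.8, -206.0, 392.3]
tcp_rot: [-0.001, 0.211, 0.977, 0.0]
wrist_force: [-0.1, 0.5, -1.0]
width: 85.5
grasp_force: 0.0
```

send_rows(
  rows=[
    [100,[0,0,0],[0,0,0.09]],
    [100,[0,0,0],[0,0,0.09]],
    [100,[0,0,0],[0,0,0.09]],
    [100,[0,0,0],[0,0,0.09]],
    [100,[0,0,0],[0,0,0.09]],
  ],
)

```text
time_s: 14.05
tcp_pos: [587.8, -205.5, 392.4]
tcp_rot: [-0.001, 0.536, 0.844, -0.0]
wrist_force: [0.4, 0.3, -0.1]
width: 85.5
grasp_force: 0.0
```

send_rows(
  rows=[
    [100,[0,0,0],[0,0,0.09]],
    [100,[0,0,0],[0,0,0.09]],
    [100,[0,0,0],[0,0,0.09]],
    [100,[0,0,0],[0,0,0]],
    [100,[0,0,0],[0,0,0]],
  ],
)

```text
time_s: 14.55
tcp_pos: [588.0, -205.6, 392.8]
tcp_rot: [-0.001, 0.699, 0.716, -0.0]
wrist_force: [-0.4, 0.4, -0.2]
width: 85.6
grasp_force: 0.0
```

```bash
python3 - <<'E'
from die import *
w=cam('wrist');P=w['P'];save(w,'w5.png')
s,M,gp=st();print(s['time_s'],gp,s['q'].round(2),M.round(3))
k=(P[...,2]>174)&(P[...,2]<184)&(abs(P[...,1]+205)<25)&(abs(P[...,0]-590)<30)
c=(np.percentile(P[k],2,axis=0)+np.percentile(P[k],98,axis=0))/2
print('knob',k.sum(),np.percentile(P[k],[2,50,98],axis=0).round(1),c,(c-gp)@M)
E
```

```text
14.6 [ 587.915435   -205.51288362  238.3478126 ] [-0.4   0.38  1.42  0.    1.34 -0.43] [[-0.024  1.    -0.001]
 [ 1.     0.024  0.   ]
 [ 0.001 -0.001 -1.   ]]
knob 1163 [[ 576.9 -217.8  175.2]
 [ 588.3 -205.8  178.7]
 [ 599.4 -195.2  180.1]] [ 588.12959563 -206.50272425  177.62224954] [-1.02538934  0.23246438 60.72490588]
```

View pics/w5.png

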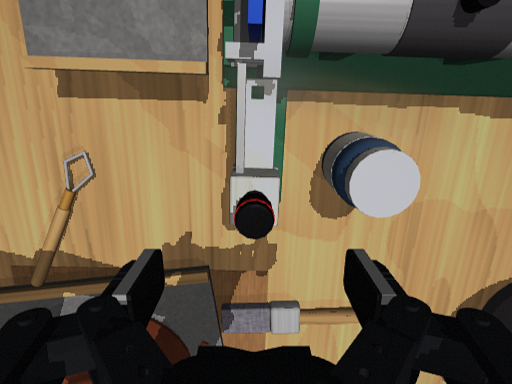

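The knob is centred between the fingers, at (254,215) in the image. Going down and gripping it.

send_rows(
  rows=[
    [100,[-0.05,0,1],[0,0,0]],
    [100,[0,0,1],[0,0,0]],
    [100,[0,0,1],[0,0,0]],
    [100,[0,0,0.7],[0,0,0]],
    [100,[0,0,0],[0,0,0]],
  ],
)

```text
time_s: 15.1
tcp_pos: [587.4, -206.3, 317.3]
tcp_rot: [-0.002, 0.699, 0.715, -0.001]
wrist_force: [0.2, 0.3, 0.5]
width: 85.2
grasp_force: 0.0
```

send_rows(
  rows=[
    [20,[0,0,0],[0,0,0]],
    [10,[0,0,0],[0,0,0]],
    [0,[0,0,0],[0,0,0]],
    [0,[0,0,0],[0,0,0]],
    [0,[0,0,0],[0,0,0]],
  ],
)

```text
time_s: 15.6
tcp_pos: [588.0, -206.8, 320.9]
tcp_rot: [0.001, 0.7, 0.714, -0.0]
wrist_force: [-2.2, -0.1, 5.9]
width: 24.5
grasp_force: 58.7
```

```bash
python3 - <<'E'
from die import *
s,M,gp=st();print(s['time_s'],gp,s['wrist_force'],s['width'],s['grasp_force'])
E
```

```text
15.6 [ 588.07494696 -206.87383457  166.2238069 ] [-2.23114761 -0.05092825  5.90692602] 24.473403445143813 58.679707646369934
```

send_rows(
  rows=[
    [0,[0,0,-0.3],[0,0,0]],
    [0,[0,0,-0.3],[0,0,0]],
    [0,[0,0,0],[0,0,0]],
    [0,[0,0,0],[0,0,0]],
    [0,[0,0,0],[0,0,0]],
  ],
)

```text
time_s: 16.1
tcp_pos: [588.1, -206.6, 330.9]
tcp_rot: [-0.0, 0.7, 0.714, -0.0]
wrist_force: [0.5, -2.2, -9.1]
width: 24.7
grasp_force: 59.4
```

send_rows(
  rows=[
    [0,[0.3,0.01,0],[0,0,0]],
    [0,[0.5,0.01,0],[0,0,0]],
    [0,[0.5,0.01,0],[0,0,0]],
    [0,[0.5,0.01,0],[0,0,0]],
    [0,[0.5,0.01,0],[0,0,0]],
  ],
)

```text
time_s: 16.6
tcp_pos: [588.3, -159.5, 331.8]
tcp_rot: [0.0, 0.7, 0.715, 0.0]
wrist_force: [2.1, -3.7, -9.2]
width: 24.6
grasp_force: 59.4
```

send_rows(
  rows=[
    [0,[0.5,0.01,0],[0,0,0]],
    [0,[0.5,0.01,0],[0,0,0]],
    [0,[0.5,0.01,0],[0,0,0]],
    [0,[0.2,0.01,0],[0,0,0]],
    [0,[0,0,0],[0,0,0]],
  ],
)

```text
time_s: 17.1
tcp_pos: [588.5, -125.7, 331.9]
tcp_rot: [0.0, 0.699, 0.715, 0.001]
wrist_force: [2.1, -1.1, -8.3]
width: 24.4
grasp_force: 59.4
```

```bash
python3 - <<'E'
from die import *
s,M,gp=st();print(s['time_s'],s['tcp_pos'],s['wrist_force'],s['width'],s['grasp_force'])
E
```

```text
17.1 [ 588.51954733 -125.68436928  331.92238626] [ 2.13237646 -1.12659085 -8.27215006] 24.407123845357592 59.37086641788483
```

send_rows(
  rows=[
    [0,[-0.025,0,0],[0,0,0]],
    [0,[0,0,0.2],[0,0,0]],
    [0,[0,0,0.2],[0,0,0]],
    [0,[0,0,0.1],[0,0,0]],
    [0,[0,0,0],[0,0,0]],
  ],
)

```text
time_s: 17.6
tcp_pos: [588.5, -127.2, 321.6]
tcp_rot: [0.0, 0.7, 0.714, 0.0]
wrist_force: [1.3, 2.1, -6.2]
width: 24.1
grasp_force: 59.5
```

```bash
python3 - <<'E'
from die import *
s,M,gp=st();print(s['time_s'],s['tcp_pos'],s['wrist_force'],s['width'],s['grasp_force'])
E
```

```text
17.6 [ 588.52426186 -127.18188968  321.58480659] [ 1.27131356  2.07050757 -6.20263859] 24.127683208448325 59.48858857154846
```

The height is back to its gripped value at y +79.6, so the pin is in the far hole. Releasing and lifting away.

send_rows(
  rows=[
    [100,[0,0,0],[0,0,0]],
    [100,[0,0,0],[0,0,0]],
    [100,[0,0,0],[0,0,0]],
    [100,[0,0,0],[0,0,0]],
    [100,[0,0,0],[0,0,0]],
  ],
)

```text
time_s: 18.1
tcp_pos: [588.4, -127.2, 322.1]
tcp_rot: [0.0, 0.7, 0.714, 0.0]
wrist_force: [0.5, 1.0, 0.2]
width: 85.5
grasp_force: 0.0
```

send_rows(
  rows=[
    [100,[0,0,-0.5],[0,0,0]],
    [100,[0,0,-1],[0,0,0]],
    [100,[0,0,-1],[0,0,0]],
    [100,[0,0,-1],[0,0,0]],
    [100,[0,0,-0.5],[0,0,0]],
  ],
)

```text
time_s: 18.6
tcp_pos: [588.8, -127.3, 404.5]
tcp_rot: [0.002, 0.7, 0.714, 0.001]
wrist_force: [0.9, 0.1, 0.1]
width: 85.5
grasp_force: 0.0
```

```bash
python3 - <<'E'
from die import *
w=cam('wrist');P=w['P'];b=cam('side')
s,M,gp=st();print(s['time_s'],gp,s['wrist_force'])
k=(P[...,2]>172)&(P[...,2]<200)&(abs(P[...,1]+126)<25)&(abs(P[...,0]-590)<25)
q=P[k];print('knob',len(q),np.percentile(q,[2,50,98],axis=0).round(1).tolist(),'mid',((np.percentile(q,2,axis=0)+np.percentile(q,98,axis=0))/2).round(1))
bl=cv2.inRange(cv2.cvtColor(w['color'],cv2.COLOR_RGB2HSV),(105,100,20),(130,255,255))>0
m=bl&(P[...,0]>560)&(P[...,0]<620)&(abs(P[...,1]+62)<45)
p=P[m]
for lo in range(40,180,20):
    q=p[(p[:,2]>lo)&(p[:,2]<lo+20)]
    if len(q): print(lo,len(q),np.percentile(q,[5,50,95],axis=0).round(1).tolist())
B=cv2.resize(b['color'][100:250,190:340,::-1],(384,384),interpolation=cv2.INTER_CUBIC)
W=cv2.resize(w['color'][:,:,::-1],(416,312))
save(np.hstack([np.vstack([W,np.zeros((72,416,3),np.uint8)]),B]),'crop6.png')
E
```

```text
18.7 [ 589.52312868 -127.44097736  249.26012148] [ 0.21971894 -0.99215703 -1.27240327]
knob 1144 [[577.2, -138.3, 172.7], [588.9, -125.5, 178.7], [600.6, -115.1, 180.1]] mid [ 588.9 -126.7  176.4]
40 14 [[578.4, -95.1, 40.8], [591.2, -89.5, 41.9], [591.4, -58.1, 52.7]]
60 9 [[591.2, -86.6, 62.6], [591.4, -71.4, 71.5], [591.5, -29.8, 78.6]]
80 7 [[591.4, -78.5, 82.0], [591.4, -76.7, 86.9], [591.4, -74.6, 92.5]]
100 7 [[580.4, -62.2, 115.2], [580.4, -59.3, 118.5], [580.7, -27.7, 119.9]]
120 28 [[580.1, -98.0, 121.0], [580.4, -89.3, 125.1], [580.6, -51.3, 136.0]]
160 1236 [[582.4, -88.3, 169.9], [586.0, -59.6, 171.0], [589.6, -34.3, 172.2]]
```

View pics/crop6.png

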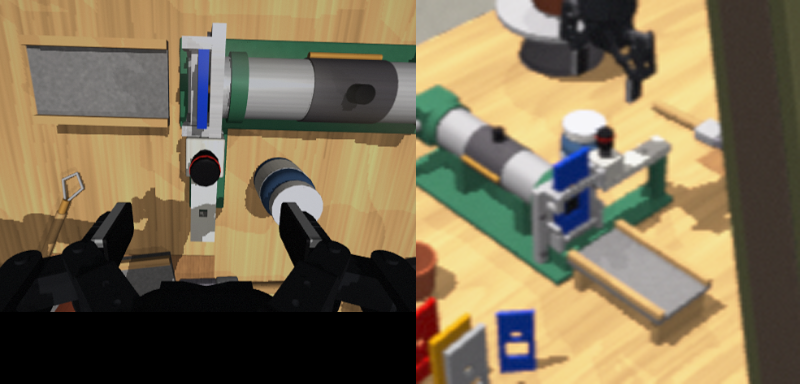

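The tongue lies across the die. The knob has moved 79.8 mm and its top is back at 178.7 mm, so the pin is home. The die is upright and the gripper is clear of everything, so I'm handing in.

```bash
python3 -c "
from bench import env
print(env.job_done())"
```

```text
the job is handed in; nothing more can be done
None
```

I handed the job in at about 18.7 s: by my last camera check the blue die stands upright in the slot, the bolt is across by 79.8 mm, the pin is down in the far hole and the gripper is clear; the hand-in returned no verdict.

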